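# Index the tube carousel under the reading arm

## Task

Bring the one tall tube of the tube carousel to the reading station: with the gripper shut, push a spoke of the carousel's top wheel with the fingertips until the tall tube stands at the station mark, squarely between the hub and the post of the reading arm. Then push the reading arm round as far as it goes, so that its ring sits centred over the tube's cap, and draw clear. Only push: never take a spoke or the arm between the fingers, do not shift or lift the carousel or swing the arm in before the tube is there, and leave the timer, the canister and the dropper bottle where they stand.

Things in the scene. Friction and masses are not known exactly. Their poses are not given: they have to be found in the camera images.
- carousel: white base of the tube carousel, standing loose on the desk on rubber (2.5 kg): a disc 200 mm across and 15 mm thick with a 75 mm wide tongue that reaches 175 mm from the disc's centre to its -y side and carries the reading arm's post. Origin: on the desk, on the wheel's vertical axis; z up. A short black index mark on the disc at -y is the station mark. The base slides if pushed with more than about 10 N
- rotor (a joint): turn of the carousel's rotor (grey tube disc 148 mm across, hub column and four-spoke top wheel, all one piece), rad, counter-clockwise seen from above is positive, turns without end stop; 0 (or any whole turn) = the tall tube exactly at the station. It stays where it is left: 0.035 N m of friction, so about 0.5 N at a spoke's end moves it
- hub (a point): point on the rotor's vertical axis at the height of the spokes' centre lines (145 mm above the desk). The hub head here is 32 mm across and its top is 156 mm above the desk
- spoke_0 (a point): point on the centre line of the first spoke, 72 mm from the axis. The spokes are level round steel rods 9 mm thick, 145 mm above the desk, 90 degrees apart, ending in black balls 15 mm across centred 86 mm from the axis. Below the spokes, between hub column and rim, is free space down to the caps (top of tall tube 112 mm, of the three short vials 67 mm above the desk, all centred 55 mm from the axis, midway between spokes as seen from above)
- spoke_1 (a point): same point on the second spoke, 90 degrees counter-clockwise from the first
- spoke_2 (a point): same point on the third spoke
- spoke_3 (a point): same point on the fourth spoke
- tube_top (a point): centre of the top of the tall tube's cap (tube 82 mm tall, 16 mm across, fixed in the rotor 55 mm from its axis, midway between spoke_3 and spoke_0, its top 112 mm above the desk). The rotor's other three pockets hold short white vials 37 mm tall
- station (a point): point, fixed to the base, where the centre of the tall tube's cap top has to come: 55 mm from the wheel's axis on the line to the arm's post
- read_arm (a joint): swing of the reading arm about its post, rad: 0 = parked, pointing along the base's -x side; it grows clockwise seen from above, and 1.571 is its end stop, where the arm points at the hub and its ring is over the station. It stays where it is left (friction 0.025 N m)
- read_pivot (a point): point on the vertical axis of the reading arm's post, 140 mm from the wheel's axis, at the height of the arm's centre line (122 mm above the desk). The pivot cap is 26 mm across, its top 136 mm above the desk
- read_ring (a point): centre of the black ring (36 mm outside, 28 mm inside, 10 mm high, from 117 to 127 mm above the desk) at the end of the reading arm, 85 mm from the pivot axis. Between pivot cap and ring the arm is a level round steel rod 10 mm thick, 122 mm above the desk
- microscope: fixed bystander: tall white microscope, 490 mm high, origin under it at the desk; solid within about 0.17 m of its origin (pillar on its +x side, head reaching over its origin). It stands to the right of the carousel, between it and where the gripper may start: pass on the robot's side of it
- timer: bystander: white wind-up timer, 44 x 66 x 68 mm, loose; origin at the centre of its underside
- canister: bystander: black canister, 37 x 37 x 63 mm, loose; origin at the centre of its underside
- dropper: bystander: brown dropper bottle, 37 mm across and 100 mm tall, loose; origin at the centre of its underside

How it is judged:
On the way, in this order (a step that is already met when the one before it is completed fails the run):
1. the tall tube stands still at the station, the reading arm still out of the way (horizontal distance between tube_top and station below 0.007 m and velocity of joint rotor between -0.05 and 0.05 rad/s and value of joint read_arm below 0.8 rad), for 0.2 s.
2. the reading arm is swung in to its stop over the tube (horizontal distance between tube_top and station below 0.007 m and value of joint read_arm above 1.49 rad), for 0.2 s.
At the end, for the whole second after the job is handed in: the cap of the tall tube is within 7 mm of the station point and at rest, the reading arm is within 0.08 rad of its end stop with its ring's centre within 11 mm of the cap's centre, and the carousel and the three bystanders are within 15 mm of where they stood and upright (all of step 2 and velocity of joint rotor between -0.05 and 0.05 rad/s and horizontal distance between read_ring and tube_top below 0.011 m and distance of each of carousel, timer, canister, dropper from where it was at the start of the episode below 0.015 m and angle between carousel's own z axis and vertical below 0.03 rad and angle between each of timer, canister, dropper's own z axis and vertical below 0.1 rad); the robot touches nothing.
It fails at once if the reading arm was swung in while the tall tube was not at the station (value of joint read_arm above 0.9 rad and horizontal distance between tube_top and station above 0.012 m).
It fails at once if the carousel was shifted by more than 15 mm, lifted or tipped (distance of carousel from where it was at the start of the episode above 0.015 m or height (world z) of carousel above 0.006 m or angle between carousel's own z axis and vertical above 0.05 rad).
It fails at once if a spoke was taken between the fingers (contact force between the fingers and rotor above 0.3 N and ((x of the grasp point in the frame of rotor between 0.02 and 0.095 m and y of the grasp point in the frame of rotor between -0.005 and 0.005 m and z of the grasp point in the frame of rotor between 0.133 and 0.157 m) or (x of the grasp point in the frame of rotor between -0.095 and -0.02 m and y of the grasp point in the frame of rotor between -0.005 and 0.005 m and z of the grasp point in the frame of rotor between 0.133 and 0.157 m) or (y of the grasp point in the frame of rotor between 0.02 and 0.095 m and x of the grasp point in the frame of rotor between -0.005 and 0.005 m and z of the grasp point in the frame of rotor between 0.133 and 0.157 m) or (y of the grasp point in the frame of rotor between -0.095 and -0.02 m and x of the grasp point in the frame of rotor between -0.005 and 0.005 m and z of the grasp point in the frame of rotor between 0.133 and 0.157 m))).
It fails at once if the reading arm was taken between the fingers (contact force between the fingers and read_arm above 0.3 N and (x of the grasp point in the frame of read_arm between -0.1 and -0.015 m and y of the grasp point in the frame of read_arm between -0.005 and 0.005 m and z of the grasp point in the frame of read_arm between 0.11 and 0.134 m)).
It fails at once if a bystander was moved by more than 15 mm or lifted (distance of any of timer, canister, dropper from where it was at the start of the episode above 0.015 m or height (world z) of any of timer, canister, dropper above 0.01 m).
It also fails if it takes over 64 s, if anything falls off the work surface, if the arm or the gripper's body presses on something with over 40 N, if the wrist force passes 120 N, or if a joint passes its speed limit or range.

## Robot

A 6-joint arm with a two-finger parallel gripper is mounted at the origin on a cart in front of the work surface, level with it; the furniture and walls round the work are solid. World frame = base frame: x ahead of the robot, y to its left, z up, the work surface at z = 0. Lengths are in m, angles in rad, forces in N, time in s.
With the tool pointing down it reaches from about 0.4 to 0.825 m from the base axis. Payload 7 kg.
Tool frame: the origin (TCP) lies at the very end of the fingers, on their centre line; the grasp point (between the pads) lies 19 mm behind it; z points along the fingers, y is the line along which they close (so a half turn about z gives the same grasp; the last joint's range is limited). The gripper opens to 88 mm and grips with 3 to 60 N. Pads are 19 mm wide; open, the fingers measure 130 mm over their backs; the gripper's body (78 mm by 193 mm) begins 47 mm behind the grasp point.
Start: joints at [-0.493, 0.359, 0.012, 0, -1.224, -0.288], TCP at [0.479, -0.475, 0.227] pointing down, gripper open.
Joint ranges: [-3.07, 3.07], [-1.43, 2.12], [-1.02, 1.25], [-3.03, 1.67], [-3.05, -0], [-3.03, 3.03]. Speed limits (rad/s): [2.39, 2.39, 3.01, 3.14, 3.14, 3.14].

## Interface

Orientations are given as a rotation vector (axis times angle).
In Python, from station import telemetry, eyes, job_done gives the robot as it stands.
- The arm moves only by the tool move_arm, never from a script. Its argument "deltas" is a list of rows, each an object of numbers: "dx", "dy", "dz": the shift along the world's x, y, z in cm; "wx", "wy", "wz": the turn, a rotation vector about the world's x, y, z in rad; "claw": the finger opening in cm, from 0 to 8.76. In form: [{"dx": .., "dy": .., "dz": .., "wx": .., "wy": .., "wz": .., "claw": ..}, ...]. A call has 1 to 8 rows; each row is the pose to reach, as a shift and turn from the pose commanded when the call began; what a row does not reach only later rows make up. A row lasts 1/12 s, in which the tool goes at most 41.7 mm and 7.16 degrees, less where a joint would pass 70% of its speed; a pose out of reach is approached as far as the arm can. A call with a gripper value outside its range is refused whole. The fingers move at their own pace and stop on an object; "newtons" is the grip in N (left out, the last holds). Time passes only in rows, so rows that repeat a pose let the fingers close. It gives the time, the measured TCP pose, the force, the opening and the grip force at its end, in the units of the state.
- telemetry.sense(): the state, without advancing time (a new reading comes with each control period).
- eyes.get_image(name): name is "scene" or "top"; returns the picture (400x640x3 uint8, red, green, blue); there is no depth.
- eyes.calibration(name): a dict with "camera_matrix" (3x3 intrinsics, pixels), "k1" (the pictures are not rectified: a ray, as slopes to the right and down, at radius r is drawn at 1 + k1 r^2 times it, then the intrinsics apply), "origin" and "attitude" of the camera in the world. Camera axes: x right, y down, z forward; pixel columns grow to the right and rows downward; lengths in m; the calibration is good to about 2 mm. A picture is of the moment at which its call begins. calibration takes no time and is no camera call.
- job_done(): hands the job in; it is judged then, once.
The state is a dict: "clock": time; "joints": joint angles; "joint_velocities": joint speeds; "tau": joint torques, N m; "tool_pos": TCP position; "tool_rot": TCP orientation; "force": force on the tool from outside, world axes, zero at the start; "torque": the same for the moment, N m; "opening": finger opening in m; "finger_force": force on a finger pad.
Only numpy, scipy, OpenCV 4.12 (cv2) and the standard library are available. Lean on these libraries where they do the work, as an engineer would, in place of code of your own. Each camera call takes 0.05 s, during which the arm holds its last target. There are 200 camera calls.

## Working session

There is one attempt and no reset: what is moved stays moved. The work goes in short steps, Python scripts to look and compute and a tool call to move; the robot and the scene stay as the last step left them, time stands still between calls to the robot, and variables do not carry over. Pictures are saved under pics/ and viewed, at most 10 in all, crops included, and the job is handed in when it is done.

Besides the shell and the picture viewer there is one more tool, called after ">>>" as name(argument=value, ...), one argument or row to a line, values as JSON. move_arm: Moves the arm, as the interface text tells. Its arguments: {"type":"object","properties":{"deltas":{"type":"array","items":{"type":"object","properties":{"dx":{"type":"number"},"dy":{"type":"number"},"dz":{"type":"number"},"wx":{"type":"number"},"wy":{"type":"number"},"wz":{"type":"number"},"claw":{"type":"number"}}}},"newtons":{"type":"number"}},"required":["deltas"]}

```bash
mkdir -p pics; cat > h.py <<'E'
import numpy as np, cv2
from station import telemetry, eyes
def ray(name,uv):
    c=eyes.calibration(name); K=np.array(c["camera_matrix"]); 
    d=(np.atleast_2d(uv)-[K[0,2],K[1,2]])/[K[0,0],K[1,1]]
    u=d.copy()
    for _ in range(20): u=d/(1+c["k1"]*(u**2).sum(1,keepdims=True))
    A=np.array(c["attitude"]); 
    if A.ndim==1: A=cv2.Rodrigues(A)[0]
    return np.array(c["origin"]), np.c_[u,np.ones(len(u))]@A.T
def onz(name,uv,z):
    o,r=ray(name,uv); return o+r*((z-o[2])/r[:,2:])
def proj(name,P):
    c=eyes.calibration(name);K=np.array(c["camera_matrix"]);A=np.array(c["attitude"])
    if A.ndim==1: A=cv2.Rodrigues(A)[0]
    q=(np.atleast_2d(P)-np.array(c["origin"]))@A; q=q[:,:2]/q[:,2:]
    q=q*(1+c["k1"]*(q**2).sum(1,keepdims=True)); return q*[K[0,0],K[1,1]]+[K[0,2],K[1,2]]
def snap(name,f):
    im=eyes.get_image(name)[:,:,::-1]; cv2.imwrite("pics/"+f,im); return im
E
python3 - <<'E'
from h import *
for n in("scene","top"):
    snap(n,n+"0.png"); print(eyes.calibration(n))
print(telemetry.sense())
E
```

```text
{'camera_matrix': array([[513.42297757,   0.        , 323.80565927],
       [  0.        , 513.42297757, 205.71691211],
       [  0.        ,   0.        ,   1.        ]]), 'k1': -0.09982935106787183, 'origin': array([-0.22998295, -0.60447056,  0.69660146]), 'attitude': array([-1.96011968,  0.72639547, -0.43388997])}
{'camera_matrix': array([[395.43514269,   0.        , 319.57588746],
       [  0.        , 395.43514269, 204.68062176],
       [  0.        ,   0.        ,   1.        ]]), 'k1': -0.051034121230334344, 'origin': array([0.37079437, 0.2252813 , 0.96660443]), 'attitude': array([-2.13600118,  2.17590241, -0.14867319])}
{'clock': 0.1, 'joints': array([-4.92902773e-01,  3.59344515e-01,  1.11557287e-02, -2.77359255e-04,
       -1.22409354e+00, -2.88140261e-01]), 'joint_velocities': array([-0.00026237, -0.0020605 ,  0.00202964,  0.00216508, -0.00150618,
       -0.0009486 ]), 'tau': array([-1.88947371e-03, -5.84163201e+01,  2.93752027e+01,  7.01543033e+00,
        1.02090664e-02, -2.68402005e-05]), 'tool_pos': array([ 0.47906102, -0.47491882,  0.22570536]), 'tool_rot': array([ 1.20813275e+00, -2.89920577e+00, -2.06863223e-03]), 'force': array([-0.03135603, -0.15006381, -0.51860148]), 'torque': array([-0.00450626, -0.00345882,  0.03051656]), 'finger_force': 0.0, 'opening': 0.08766110758352315}
```

View pics/scene0.png

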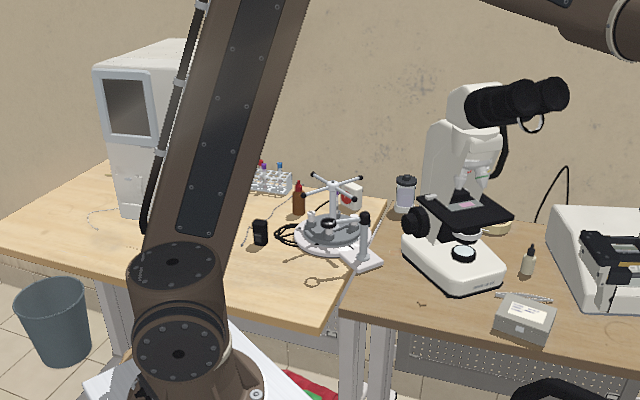

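View pics/top0.png

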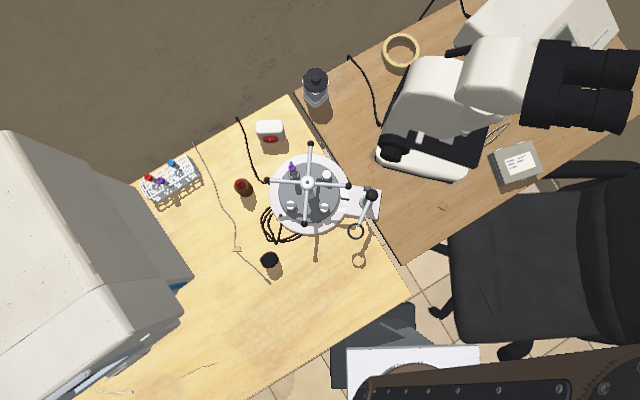

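The top view shows the hub at about (308,183). The spoke balls are near (311,143), (348,186), (304,222) and (268,181), the pivot near (371,195), the ring near (356,231), and the tall purple-capped tube near (292,168). In world terms, up in the image is +x and right is -y.

```bash
python3 - <<'E'
from h import *
im=cv2.imread("pics/top0.png")
c=cv2.resize(im[120:280,220:420],None,fx=4,fy=3.75*4/3.75,interpolation=cv2.INTER_CUBIC)[:600]
cv2.imwrite("pics/c1.png",c)
P=lambda uv,z:onz("top",[uv],z)[0].round(4)
h=P((308,183),.156);print("hub",h)
for b in[(311,143),(348,186),(304,222),(268,181)]:
    p=P(b,.145);d=p-h;print(p,np.hypot(*d[:2]),np.degrees(np.arctan2(d[1],d[0])))
p=P((371,195),.136);d=p-h;print("piv",p,np.hypot(*d[:2]),np.degrees(np.arctan2(d[1],d[0])))
r=P((356,231),.127);e=r-p;print("ring",r,np.hypot(*e[:2]),np.degrees(np.arctan2(e[1],e[0])))
for b,z in(((268,131),.034),((269,260),.063),((242,186),.06),((292,168),.112)):print(P(b,z))
E
```

```text
hub [0.5241 0.2427 0.156 ]
[0.6132 0.2352 0.145 ] 0.0894150993960192 -4.811534501678053
[0.5183 0.1586 0.145 ] 0.08429976275174209 -93.94518622903759
[0.4438 0.2525 0.145 ] 0.08089579717142298 173.04189820662103
[0.5321 0.3274 0.145 ] 0.08507696515508768 84.60436294589748
piv [0.4996 0.1094 0.136 ] 0.1355328004580441 -100.41449971084853
ring [0.4242 0.1428 0.127 ] 0.08246647803804887 156.1080549192427
[0.6782 0.3411 0.034 ]
[0.3661 0.3357 0.063 ]
[0.538  0.3986 0.06  ]
[0.5668 0.2784 0.112 ]
```

View pics/c1.png

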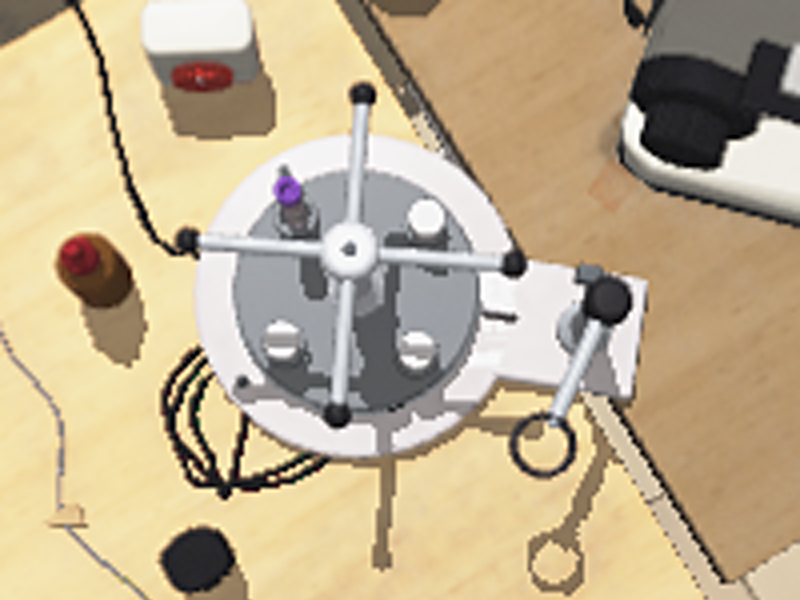

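The crop confirms the geometry. The tube stands at about 41° around the hub and has to reach about -101°, so the turn is about 142° clockwise. I'll refine the fit and locate the microscope from the corners of its foot.

```bash
python3 - <<'E'
from h import *
c=lambda u,v:(220+(u-1.5)/4,120+(v-1.5)/4)
P=lambda uv,z:onz("top",[uv],z)[0][:2]
b=np.array([P(c(*q),.145) for q in[(363,94),(514,263),(338,413),(187,240)]])
h=b.mean(0);print("hub",h,P(c(349,250),.156))
d=b-h;print(np.hypot(*d.T),np.degrees(np.arctan2(d[:,1],d[:,0])))
p=P(c(606,300),.136);r=P(c(543,444),.127);t=P(c(288,190),.112)
m0,m1=P(c(483,315),.015),P(c(516,318),.015)
for n,q in(("piv",p-h),("ring-piv",r-p),("tube",t-h),("mark",m1-m0)):print(n,np.hypot(*q),np.degrees(np.arctan2(q[1],q[0])))
print(p,r,t)
print(onz("scene",[(402,262),(460,298),(505,283)],0).round(3),onz("top",[(377,158),(465,180)],.02).round(3))
E
```

```text
hub [0.52740242 0.24445793] [0.5260223  0.24496819]
[0.08593646 0.08652595 0.08580135 0.08668277] [ -5.29577321 -95.17073353 174.80867889  84.9184454 ]
piv 0.13802723511076603 -101.28789602957771
ring-piv 0.08315908160715153 155.07109447699858
tube 0.054025238936006525 40.06503473366653
mark 0.020159807358096384 -96.28317350544764
[0.50038511 0.10910069] [0.42497384 0.14415169] [0.56874871 0.27923164]
[[ 0.574  0.046  0.   ]
 [ 0.565 -0.13   0.   ]
 [ 0.687 -0.166  0.   ]] [[ 0.609  0.075  0.02 ]
 [ 0.551 -0.14   0.02 ]]
```

>>> move_arm(
  deltas=[
    {"dx": -2,"dy": 3,"wz": -0.1,"claw": 0},
    {"dx": -4,"dy": 6.5,"wz": -0.2,"claw": 0},
    {"dx": -6,"dy": 10,"wz": -0.3,"claw": 0},
    {"dx": -6,"dy": 14,"wz": -0.4,"claw": 0},
    {"dx": -6,"dy": 18,"wz": -0.5,"claw": 0},
    {"dx": -6,"dy": 22,"wz": -0.6,"claw": 0},
    {"dx": -6,"dy": 26,"wz": -0.7,"claw": 0},
    {"dx": -6,"dy": 30,"wz": -0.78,"claw": 0},
  ],
  newtons=10,
)

```text
invalid input
```

>>> move_arm(
  deltas=[
    {"dx": -2,"dy": 3,"dz": 0,"wx": 0,"wy": 0,"wz": -0.1,"claw": 0},
    {"dx": -4,"dy": 6.5,"dz": 0,"wx": 0,"wy": 0,"wz": -0.2,"claw": 0},
    {"dx": -6,"dy": 10,"dz": 0,"wx": 0,"wy": 0,"wz": -0.3,"claw": 0},
    {"dx": -6,"dy": 14,"dz": 0,"wx": 0,"wy": 0,"wz": -0.4,"claw": 0},
    {"dx": -6,"dy": 18,"dz": 0,"wx": 0,"wy": 0,"wz": -0.5,"claw": 0},
    {"dx": -6,"dy": 22,"dz": 0,"wx": 0,"wy": 0,"wz": -0.6,"claw": 0},
    {"dx": -6,"dy": 26,"dz": 0,"wx": 0,"wy": 0,"wz": -0.7,"claw": 0},
    {"dx": -6,"dy": 30,"dz": 0,"wx": 0,"wy": 0,"wz": -0.78,"claw": 0},
  ],
  newtons=10,
)

```text
clock: 0.77
tool_pos: [0.4187, -0.1738, 0.2265]
tool_rot: [-0.007, 3.142, 0.0]
force: [1.5, 0.5, 0.3]
opening: 0.0402
finger_force: 0.0
```

>>> move_arm(
  deltas=[
    {"dx": 0,"dy": 4,"dz": 0,"wx": 0,"wy": 0,"wz": 0,"claw": 0},
    {"dx": 0,"dy": 8,"dz": 0,"wx": 0,"wy": 0,"wz": 0,"claw": 0},
    {"dx": 0,"dy": 12,"dz": 0,"wx": 0,"wy": 0,"wz": 0,"claw": 0},
    {"dx": 0,"dy": 16,"dz": 0,"wx": 0,"wy": 0,"wz": 0.1,"claw": 0},
    {"dx": 0,"dy": 20,"dz": 0,"wx": 0,"wy": 0,"wz": 0.22,"claw": 0},
    {"dx": 0,"dy": 24,"dz": 0,"wx": 0,"wy": 0,"wz": 0.34,"claw": 0},
    {"dx": 0,"dy": 28,"dz": 0,"wx": 0,"wy": 0,"wz": 0.46,"claw": 0},
    {"dx": 0,"dy": 32,"dz": 0,"wx": 0,"wy": 0,"wz": 0.58,"claw": 0},
  ],
)

```text
clock: 1.43
tool_pos: [0.4186, 0.1467, 0.2267]
tool_rot: [-0.923, 3.003, 0.001]
force: [0.9, -1.4, -0.1]
opening: 0.0004
finger_force: 0.0
```

```bash
python3 - <<'E'
from h import *
s=telemetry.sense();print(s["tool_pos"],s["tool_rot"],s["joints"].round(2),s["opening"])
E
```

```text
[0.41857512 0.1466649  0.22672978] [-9.22549455e-01  3.00257970e+00  5.81201406e-04] [ 0.78 -0.03 -0.47 -0.   -1.14 -1.76] 0.0003533729615762537
```

>>> move_arm(
  deltas=[
    {"dx": 0.7,"dy": 0.8,"dz": 0,"wx": 0,"wy": 0,"wz": 0.12,"claw": 0},
    {"dx": 1.4,"dy": 1.6,"dz": 0,"wx": 0,"wy": 0,"wz": 0.24,"claw": 0},
    {"dx": 2.1,"dy": 2.4,"dz": 0,"wx": 0,"wy": 0,"wz": 0.36,"claw": 0},
    {"dx": 2.8,"dy": 3.2,"dz": 0,"wx": 0,"wy": 0,"wz": 0.48,"claw": 0},
    {"dx": 3.5,"dy": 4,"dz": 0,"wx": 0,"wy": 0,"wz": 0.6,"claw": 0},
    {"dx": 4.3,"dy": 4.9,"dz": 0,"wx": 0,"wy": 0,"wz": 0.72,"claw": 0},
    {"dx": 5.1,"dy": 5.8,"dz": 0,"wx": 0,"wy": 0,"wz": 0.84,"claw": 0},
    {"dx": 5.8,"dy": 6.6,"dz": 0,"wx": 0,"wy": 0,"wz": 0.96,"claw": 0},
  ],
)

```text
clock: 2.1
tool_pos: [0.4776, 0.2112, 0.2262]
tool_rot: [2.204, -2.238, -0.0]
force: [0.3, 0.3, 0.1]
opening: 0.0005
finger_force: 0.0
```

```bash
python3 - <<'E'
from h import *
s=telemetry.sense();print(s["tool_pos"],s["joints"].round(2))
snap("top","t2.png"); im=cv2.imread("pics/t2.png")[100:300,200:420];cv2.imwrite("pics/c2.png",cv2.resize(im,None,fx=2.5,fy=2.5))
E
```

```text
[0.47758973 0.21116424 0.22617982] [ 0.79  0.11 -0.32 -0.   -1.14 -0.81]
```

View pics/c2.png

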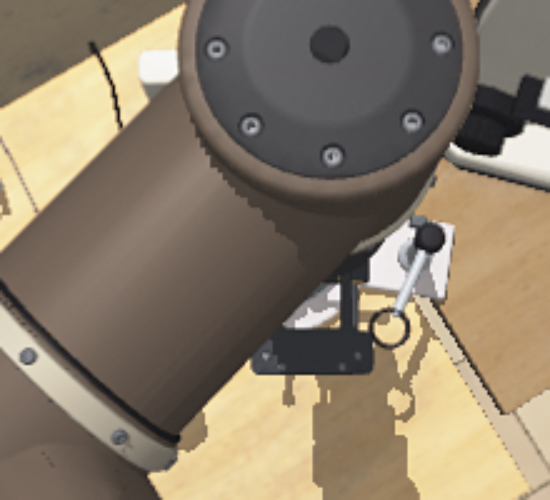

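>>> move_arm(
  deltas=[
    {"dx": 0,"dy": 0,"dz": -3.3,"wx": 0,"wy": 0,"wz": 0,"claw": 0},
    {"dx": 0,"dy": 0,"dz": -6.6,"wx": 0,"wy": 0,"wz": 0,"claw": 0},
    {"dx": 0,"dy": 0,"dz": -9.8,"wx": 0,"wy": 0,"wz": 0,"claw": 0},
    {"dx": -0.2,"dy": 0.4,"dz": -9.8,"wx": 0,"wy": 0,"wz": 0,"claw": 0},
    {"dx": -0.45,"dy": 0.8,"dz": -9.8,"wx": 0,"wy": 0,"wz": 0,"claw": 0},
    {"dx": -0.7,"dy": 1.45,"dz": -9.8,"wx": 0,"wy": 0,"wz": 0,"claw": 0},
    {"dx": -0.85,"dy": 1.9,"dz": -9.8,"wx": 0,"wy": 0,"wz": -0.06,"claw": 0},
    {"dx": -0.92,"dy": 2.3,"dz": -9.8,"wx": 0,"wy": 0,"wz": -0.12,"claw": 0},
  ],
)

```text
clock: 2.82
tool_pos: [0.4689, 0.2354, 0.1312]
tool_rot: [-2.054, 2.372, -0.0]
force: [0.6, -0.8, 0.1]
opening: 0.0004
finger_force: 0.5
```

>>> move_arm(
  deltas=[
    {"dx": -0.03,"dy": 0.63,"dz": 0,"wx": 0,"wy": 0,"wz": -0.09,"claw": 0},
    {"dx": -0.04,"dy": 1.26,"dz": 0,"wx": 0,"wy": 0,"wz": -0.18,"claw": 0},
    {"dx": 0.02,"dy": 1.89,"dz": 0,"wx": 0,"wy": 0,"wz": -0.27,"claw": 0},
    {"dx": 0.14,"dy": 2.5,"dz": 0,"wx": 0,"wy": 0,"wz": -0.35,"claw": 0},
    {"dx": 0.32,"dy": 3.1,"dz": 0,"wx": 0,"wy": 0,"wz": -0.44,"claw": 0},
    {"dx": 0.57,"dy": 3.68,"dz": 0,"wx": 0,"wy": 0,"wz": -0.53,"claw": 0},
    {"dx": 0.87,"dy": 4.23,"dz": 0,"wx": 0,"wy": 0,"wz": -0.62,"claw": 0},
    {"dx": 1.23,"dy": 4.74,"dz": 0,"wx": 0,"wy": 0,"wz": -0.7,"claw": 0},
  ],
)

```text
clock: 3.48
tool_pos: [0.4811, 0.2827, 0.1313]
tool_rot: [-1.114, 2.934, 0.002]
force: [-0.5, -0.8, 0.1]
opening: 0.0004
finger_force: 0.5
```

```bash
python3 - <<'E'
from h import *
s=telemetry.sense();print(s["tool_pos"],s["joints"].round(2),s["force"])
snap("scene","s3.png"); im=cv2.imread("pics/s3.png")[140:300,220:420];cv2.imwrite("pics/c3.png",cv2.resize(im,None,fx=3,fy=3))
E
```

```text
[0.48105793 0.28265401 0.13133412] [ 0.88  0.25 -0.38  0.   -0.94 -1.73] [-0.47704507 -0.78876448  0.12111046]
```

View pics/c3.png

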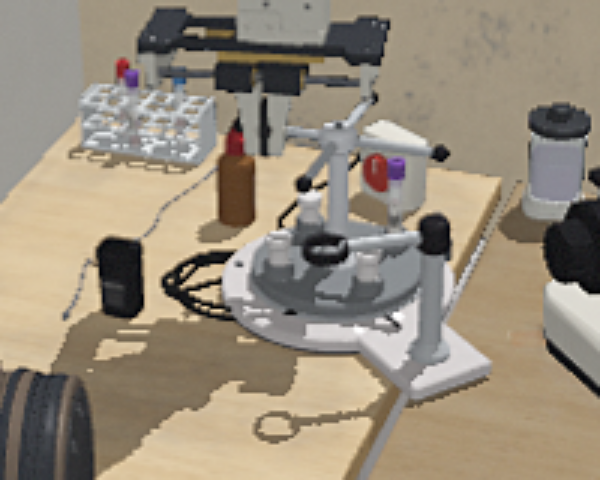

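>>> move_arm(
  deltas=[
    {"dx": 0.49,"dy": 0.55,"dz": 0,"wx": 0,"wy": 0,"wz": -0.1,"claw": 0},
    {"dx": 1.04,"dy": 1.04,"dz": 0,"wx": 0,"wy": 0,"wz": -0.2,"claw": 0},
    {"dx": 1.64,"dy": 1.45,"dz": 0,"wx": 0,"wy": 0,"wz": -0.3,"claw": 0},
    {"dx": 2.29,"dy": 1.79,"dz": 0,"wx": 0,"wy": 0,"wz": -0.4,"claw": 0},
    {"dx": 2.98,"dy": 2.05,"dz": 0,"wx": 0,"wy": 0,"wz": -0.5,"claw": 0},
    {"dx": 3.69,"dy": 2.22,"dz": 0,"wx": 0,"wy": 0,"wz": -0.6,"claw": 0},
    {"dx": 4.42,"dy": 2.3,"dz": 0,"wx": 0,"wy": 0,"wz": -0.7,"claw": 0},
    {"dx": 5.15,"dy": 2.3,"dz": 0,"wx": 0,"wy": 0,"wz": -0.8,"claw": 0},
  ],
)

```text
clock: 4.2
tool_pos: [0.5325, 0.3052, 0.1308]
tool_rot: [0.114, 3.138, 0.003]
force: [-1.0, 0.2, 0.1]
opening: 0.0008
finger_force: 0.5
```

>>> move_arm(
  deltas=[
    {"dx": 0.52,"dy": -0.06,"dz": 0,"wx": 0,"wy": 0,"wz": -0.07,"claw": 0},
    {"dx": 1.03,"dy": -0.17,"dz": 0,"wx": 0,"wy": 0,"wz": -0.14,"claw": 0},
    {"dx": 1.53,"dy": -0.32,"dz": 0,"wx": 0,"wy": 0,"wz": -0.21,"claw": 0},
    {"dx": 2.02,"dy": -0.51,"dz": 0,"wx": 0,"wy": 0,"wz": -0.28,"claw": 0},
    {"dx": 2.3,"dy": -0.64,"dz": 0,"wx": 0,"wy": 0,"wz": -0.34,"claw": 0},
    {"dx": 2.49,"dy": -0.74,"dz": 0,"wx": 0,"wy": 0,"wz": -0.38,"claw": 0},
    {"dx": 2.49,"dy": -0.74,"dz": 0,"wx": 0,"wy": 0,"wz": -0.38,"claw": 0},
  ],
)

```text
clock: 4.78
tool_pos: [0.5576, 0.2977, 0.1308]
tool_rot: [0.701, 3.06, 0.004]
force: [-1.1, 0.7, -0.1]
opening: 0.0005
finger_force: 0.1
```

```bash
python3 - <<'E'
from h import *
s=telemetry.sense();print(s["tool_pos"],s["tool_rot"],s["joints"].round(2),s["force"])
snap("scene","s4.png"); im=cv2.imread("pics/s4.png")[140:290,260:410];cv2.imwrite("pics/c4.png",cv2.resize(im,None,fx=4,fy=4,interpolation=cv2.INTER_CUBIC))
hub=np.array([.5274,.2445])
for a in(-101.3,-96,-90,-85,-80):
    t=np.radians(a);print(a,4*(proj("scene",[[*(hub+.055*np.array([np.cos(t),np.sin(t)])),.112]])-[260,140]))
E
```

```text
[0.5576363  0.29768713 0.13077415] [0.70106622 3.06048683 0.00394469] [ 0.8   0.36 -0.22  0.   -0.99 -2.82] [-1.07914452  0.74429713 -0.09841724]
-101.3 [[337.63763532 266.25625505]]
-96 [[344.62782093 264.13830198]]
-90 [[351.93999415 261.38861524]]
-85 [[357.4886626  258.83626867]]
-80 [[362.49683781 256.07077126]]
```

View pics/c4.png

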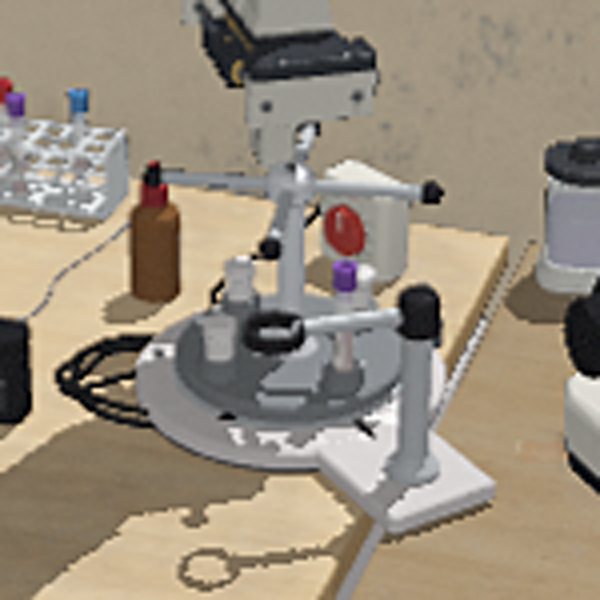

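The purple cap top is at crop (345,264), which fits a tube angle of about -96°. I'll check that against the spoke balls at (432,192), (152,175) and (270,248).

```bash
python3 - <<'E'
from h import *
hub=np.array([.5274,.2445])
b=onz("scene",np.array([(432,192),(152,175),(270,248)])/4-.4+[260,140],.145)[:,:2]
d=b-hub;print(b,np.hypot(*d.T),np.degrees(np.arctan2(d[:,1],d[:,0])))
d=b-(b[0]+b[1])/2;print(np.hypot(*d.T),np.degrees(np.arctan2(d[:,1],d[:,0])))
im=cv2.imread("pics/s4.png");hsv=cv2.cvtColor(im,cv2.COLOR_BGR2HSV)
m=cv2.inRange(hsv,(120,80,60),(150,255,255));m[:,:335]=0;m[:190]=0;m[225:]=0;m[:,360:]=0
v,u=np.nonzero(m);print(u.mean(),v.min(),v.max(),len(u))
t=onz("scene",[(u.mean(),v.min()+2)],.112)[0,:2]-hub;print(np.hypot(*t),np.degrees(np.arctan2(t[1],t[0])))
E
```

```text
[[0.58382704 0.18078404]
 [0.46910779 0.31128609]
 [0.46060455 0.18972061]] [0.08511013 0.08864741 0.08638526] [ -48.47180448  131.11509288 -140.64459314]
[0.0868782  0.0868782  0.08665584] [ -48.6825607   131.3174393  -139.46869726]
345.73809523809524 205 212 42
0.05848895775815014 -99.70455375932474
```

>>> move_arm(
  deltas=[
    {"dx": 0.2,"dy": -0.11,"dz": 0,"wx": 0,"wy": 0,"wz": -0.03,"claw": 0},
    {"dx": 0.4,"dy": -0.24,"dz": 0,"wx": 0,"wy": 0,"wz": -0.07,"claw": 0},
    {"dx": 0.55,"dy": -0.34,"dz": 0,"wx": 0,"wy": 0,"wz": -0.09,"claw": 0},
    {"dx": 0.62,"dy": -0.39,"dz": 0,"wx": 0,"wy": 0,"wz": -0.1,"claw": 0},
    {"dx": 0.62,"dy": -0.39,"dz": 0,"wx": 0,"wy": 0,"wz": -0.1,"claw": 0},
  ],
)

```text
clock: 5.25
tool_pos: [0.5633, 0.2932, 0.1293]
tool_rot: [0.851, 3.023, 0.001]
force: [-0.6, 0.7, 0.1]
opening: 0.0004
finger_force: 0.3
```

```bash
python3 - <<'E'
from h import *
s=telemetry.sense();print(s["tool_pos"],s["tool_rot"],s["force"])
snap("scene","s5.png"); im=cv2.imread("pics/s5.png")[140:290,260:410];cv2.imwrite("pics/c5.png",cv2.resize(im,None,fx=4,fy=4,interpolation=cv2.INTER_CUBIC))
E
```

```text
[0.56331772 0.29315317 0.12926916] [8.51312195e-01 3.02334106e+00 1.48248925e-03] [-0.58017495  0.72590497  0.13858317]
```

View pics/c5.png

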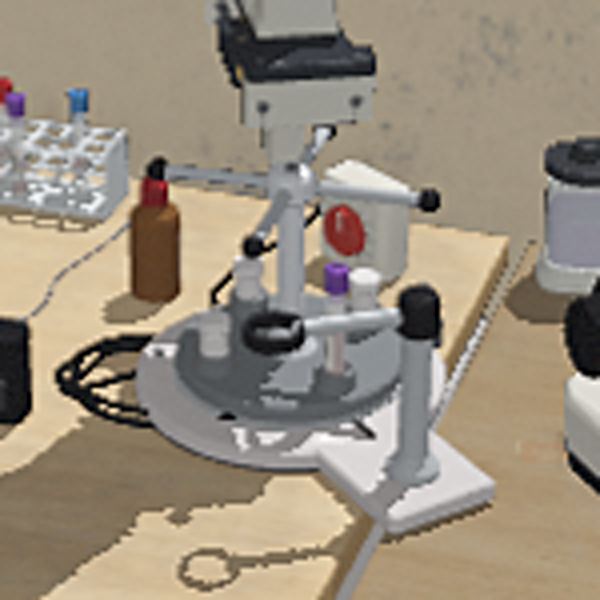

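The cap is now at crop (337,266), right on the projected station point (337.6,266.3). Next I back off, lift, and take up position for the reading arm.

>>> move_arm(
  deltas=[
    {"dx": -0.7,"dy": 0.35,"dz": 0,"wx": 0,"wy": 0,"wz": 0,"claw": 0},
    {"dx": -1.3,"dy": 0.7,"dz": 0,"wx": 0,"wy": 0,"wz": 0,"claw": 0},
    {"dx": -1.3,"dy": 0.7,"dz": 3,"wx": 0,"wy": 0,"wz": 0,"claw": 0},
    {"dx": -1.3,"dy": 0.7,"dz": 6,"wx": 0,"wy": 0,"wz": 0,"claw": 0},
    {"dx": -1.5,"dy": 0,"dz": 9,"wx": 0,"wy": 0,"wz": 0,"claw": 0},
    {"dx": -3.5,"dy": -3,"dz": 9,"wx": 0,"wy": 0,"wz": 0.02,"claw": 0},
    {"dx": -5.5,"dy": -6.5,"dz": 9,"wx": 0,"wy": 0,"wz": 0.04,"claw": 0},
    {"dx": -7.5,"dy": -10,"dz": 9,"wx": 0,"wy": 0,"wz": 0.06,"claw": 0},
  ],
)

```text
clock: 5.97
tool_pos: [0.4866, 0.1923, 0.2185]
tool_rot: [-0.758, -3.049, -0.0]
force: [0.2, -0.7, 0.4]
opening: 0.0001
finger_force: 0.0
```

>>> move_arm(
  deltas=[
    {"dx": -1.5,"dy": -3,"dz": 0,"wx": 0,"wy": 0,"wz": 0,"claw": 0},
    {"dx": -3,"dy": -6.5,"dz": 0,"wx": 0,"wy": 0,"wz": 0,"claw": 0},
    {"dx": -4.3,"dy": -9.8,"dz": 0,"wx": 0,"wy": 0,"wz": 0,"claw": 0},
    {"dx": -4.3,"dy": -9.8,"dz": 0,"wx": 0,"wy": 0,"wz": 0,"claw": 0},
  ],
)

```text
clock: 6.3
tool_pos: [0.4415, 0.0909, 0.2187]
tool_rot: [-0.763, -3.047, 0.0]
force: [-0.2, 0.3, -0.9]
opening: 0.0
finger_force: 0.0
```

```bash
python3 - <<'E'
from h import *
s=telemetry.sense();print(s["tool_pos"],s["tool_rot"],s["joints"].round(2))
im=snap("top","t6.png");cv2.imwrite("pics/c6.png",cv2.resize(im[120:280,220:420],None,fx=4,fy=4,interpolation=cv2.INTER_CUBIC)[:600])
pv=np.array([.5004,.1091]);psi=np.radians(62)
e=lambda a:np.array([np.cos(a),np.sin(a)])
for f in(155,140,125,110,100,90,85,80,78.7):
    f=np.radians(f);u=e(f);n=e(f+np.pi/2);c=[sx*.0095*e(psi+np.pi/2)+sy*.021*e(psi) for sx in(1,-1) for sy in(1,-1)]
    k=min(c,key=lambda q:q@n); print(np.degrees(f).round(),(pv+.045*u+.005*n-k).round(4))
E
```

```text
[0.4415143  0.09093651 0.21870207] [-7.63397788e-01 -3.04662934e+00  3.51503419e-05] [ 0.64 -0.01 -0.47 -0.   -1.12 -2.7 ]
155.0 [0.456  0.1006]
140.0 [0.4445 0.1201]
125.0 [0.4522 0.129 ]
110.0 [0.4621 0.1356]
100.0 [0.4694 0.1385]
90.0 [0.4772 0.14  ]
85.0 [0.4811 0.1403]
80.0 [0.485  0.1402]
79.0 [0.4861 0.1401]
```

View pics/c6.png

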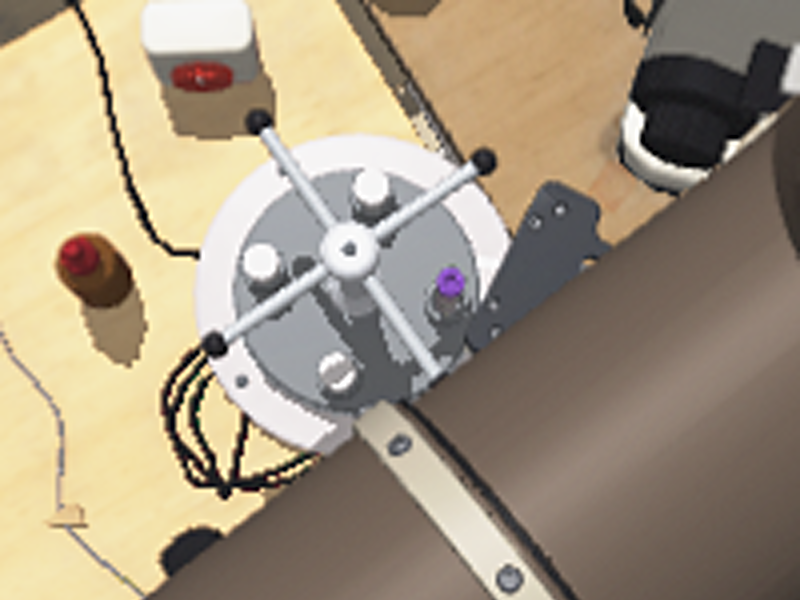

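```bash
python3 - <<'E'
from h import *
c=lambda u,v:(220+(u-1.5)/4,120+(v-1.5)/4)
P=lambda uv,z:onz("top",[uv],z)[0][:2]
h=np.array([.5274,.2445]);pv=np.array([.5004,.1091])
for q,z in(((259,119),.145),((484,160),.145),((215,344),.145),((451,281),.112)):
    d=P(c(*q),z)-h;print(np.hypot(*d),np.degrees(np.arctan2(d[1],d[0])))
u=(pv-h)/np.hypot(*(pv-h));print(np.hypot(*(P(c(451,281),.112)-h-.055*u)))
E
```

```text
0.08709495176572211 33.29431821790084
0.08650187740599219 -56.14799219080485
0.08627095129549861 123.83827329778134
0.05523368904355994 -101.71994842440962
0.00048565734650673055
```

The rotor measures -101.4 to -101.7° against the -101.3° target, and the cap is 0.5 mm from the station. Now I descend beside the reading arm and push it.

>>> move_arm(
  deltas=[
    {"dx": -0.4,"dy": -0.9,"dz": -3.5,"wx": 0,"wy": 0,"wz": 0,"claw": 0},
    {"dx": -0.4,"dy": -0.9,"dz": -7,"wx": 0,"wy": 0,"wz": 0,"claw": 0},
    {"dx": -0.4,"dy": -0.9,"dz": -10.4,"wx": 0,"wy": 0,"wz": 0,"claw": 0},
    {"dx": -0.2,"dy": -0.2,"dz": -10.4,"wx": 0,"wy": 0,"wz": 0,"claw": 0},
    {"dx": 0,"dy": 0.5,"dz": -10.4,"wx": 0,"wy": 0,"wz": 0,"claw": 0},
    {"dx": 0.1,"dy": 1.1,"dz": -10.4,"wx": 0,"wy": 0,"wz": 0,"claw": 0},
    {"dx": 0.1,"dy": 1.8,"dz": -10.4,"wx": 0,"wy": 0,"wz": 0,"claw": 0},
    {"dx": 0.1,"dy": 2.5,"dz": -10.4,"wx": 0,"wy": 0,"wz": 0,"claw": 0},
  ],
)

```text
clock: 7.02
tool_pos: [0.4471, 0.1215, 0.1162]
tool_rot: [0.761, 3.046, 0.003]
force: [0.0, -1.4, -0.1]
opening: 0.0005
finger_force: 0.4
```

>>> move_arm(
  deltas=[
    {"dx": 0.3,"dy": 0.5,"dz": 0,"wx": 0,"wy": 0,"wz": 0,"claw": 0},
    {"dx": 0.65,"dy": 0.9,"dz": 0,"wx": 0,"wy": 0,"wz": 0,"claw": 0},
    {"dx": 1.1,"dy": 1.25,"dz": 0,"wx": 0,"wy": 0,"wz": 0,"claw": 0},
    {"dx": 1.65,"dy": 1.55,"dz": 0,"wx": 0,"wy": 0,"wz": 0,"claw": 0},
    {"dx": 2.4,"dy": 1.85,"dz": 0,"wx": 0,"wy": 0,"wz": 0,"claw": 0},
    {"dx": 2.8,"dy": 1.95,"dz": 0,"wx": 0,"wy": 0,"wz": 0,"claw": 0},
    {"dx": 3.1,"dy": 2,"dz": 0,"wx": 0,"wy": 0,"wz": 0,"claw": 0},
    {"dx": 3.1,"dy": 2,"dz": 0,"wx": 0,"wy": 0,"wz": 0,"claw": 0},
  ],
)

```text
clock: 7.68
tool_pos: [0.4778, 0.1399, 0.1143]
tool_rot: [0.763, 3.047, -0.0]
force: [0.5, 0.5, 0.1]
opening: 0.0006
finger_force: 0.0
```

```bash
python3 - <<'E'
from h import *
s=telemetry.sense();print(s["tool_pos"],s["tool_rot"],s["force"],s["joints"].round(2))
snap("scene","s7.png"); im=cv2.imread("pics/s7.png")[140:290,260:410];cv2.imwrite("pics/c7.png",cv2.resize(im,None,fx=4,fy=4,interpolation=cv2.INTER_CUBIC))
E
```

```text
[0.47784036 0.13985222 0.11434647] [ 7.63069313e-01  3.04746895e+00 -2.29921515e-04] [0.46129466 0.45797586 0.07476535] [ 0.68  0.18 -0.52  0.   -0.87 -2.74]
```

View pics/c7.png

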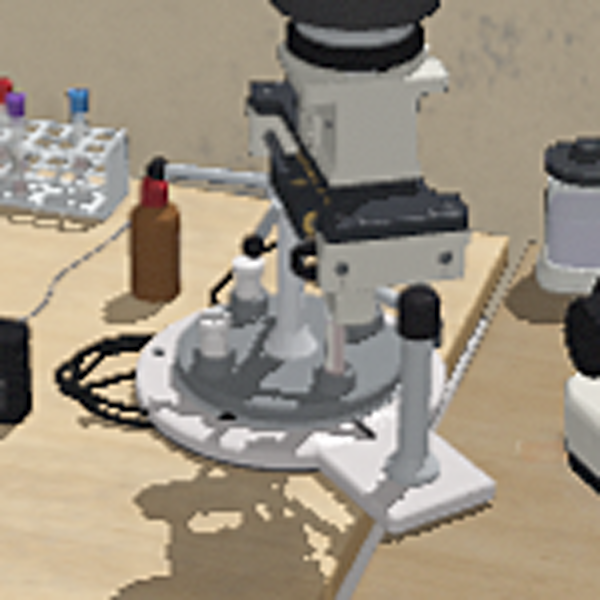

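>>> move_arm(
  deltas=[
    {"dx": 0.2,"dy": 0,"dz": 0,"wx": 0,"wy": 0,"wz": 0,"claw": 0},
    {"dx": 0.4,"dy": 0,"dz": 0,"wx": 0,"wy": 0,"wz": 0,"claw": 0},
    {"dx": 0.6,"dy": 0,"dz": 0,"wx": 0,"wy": 0,"wz": 0,"claw": 0},
    {"dx": 0.7,"dy": 0,"dz": 0,"wx": 0,"wy": 0,"wz": 0,"claw": 0},
    {"dx": 0.7,"dy": 0,"dz": 0,"wx": 0,"wy": 0,"wz": 0,"claw": 0},
  ],
)

```text
clock: 8.15
tool_pos: [0.4842, 0.1398, 0.1145]
tool_rot: [-0.762, -3.048, 0.0]
force: [0.2, 0.1, -0.6]
opening: 0.0003
finger_force: 0.2
```

>>> move_arm(
  deltas=[
    {"dx": 0.1,"dy": 0,"dz": 0,"wx": 0,"wy": 0,"wz": 0,"claw": 0},
    {"dx": 0.2,"dy": 0,"dz": 0,"wx": 0,"wy": 0,"wz": 0,"claw": 0},
    {"dx": 0.2,"dy": 0,"dz": 0,"wx": 0,"wy": 0,"wz": 0,"claw": 0},
  ],
)

```text
clock: 8.4
tool_pos: [0.4859, 0.1397, 0.1145]
tool_rot: [-0.762, -3.047, 0.001]
force: [-0.4, 0.5, -0.2]
opening: 0.0004
finger_force: 0.5
```

>>> move_arm(
  deltas=[
    {"dx": 0.1,"dy": 0,"dz": 0,"wx": 0,"wy": 0,"wz": 0,"claw": 0},
    {"dx": 0.2,"dy": 0,"dz": 0,"wx": 0,"wy": 0,"wz": 0,"claw": 0},
    {"dx": 0.2,"dy": 0,"dz": 0,"wx": 0,"wy": 0,"wz": 0,"claw": 0},
  ],
)

```text
clock: 8.65
tool_pos: [0.487, 0.1394, 0.1142]
tool_rot: [-0.762, -3.046, 0.002]
force: [-6.2, 0.9, 3.4]
opening: 0.0008
finger_force: 3.3
```

The force jumped to 6 N, so the arm is at its stop. Drawing clear.

>>> move_arm(
  deltas=[
    {"dx": -0.5,"dy": 0,"dz": 0,"wx": 0,"wy": 0,"wz": 0,"claw": 0},
    {"dx": -2,"dy": -0.5,"dz": 0,"wx": 0,"wy": 0,"wz": 0,"claw": 0},
    {"dx": -4,"dy": -1,"dz": 0,"wx": 0,"wy": 0,"wz": 0,"claw": 0},
    {"dx": -6,"dy": -2,"dz": 2,"wx": 0,"wy": 0,"wz": 0,"claw": 0},
    {"dx": -6,"dy": -3,"dz": 5,"wx": 0,"wy": 0,"wz": 0,"claw": 0},
    {"dx": -6.5,"dy": -6,"dz": 8,"wx": 0,"wy": 0,"wz": 0,"claw": 0},
    {"dx": -6.5,"dy": -9.5,"dz": 10,"wx": 0,"wy": 0,"wz": 0,"claw": 0},
    {"dx": -6.5,"dy": -13,"dz": 10,"wx": 0,"wy": 0,"wz": 0,"claw": 0},
  ],
)

```text
clock: 9.32
tool_pos: [0.4255, 0.0099, 0.2197]
tool_rot: [0.755, 3.041, 0.008]
force: [1.1, 0.3, -0.5]
opening: 0.0005
finger_force: 0.0
```

>>> move_arm(
  deltas=[
    {"dx": 0,"dy": -4,"dz": 0,"wx": 0,"wy": 0,"wz": 0.1,"claw": 0},
    {"dx": 0,"dy": -8,"dz": 0,"wx": 0,"wy": 0,"wz": 0.2,"claw": 0},
    {"dx": 0,"dy": -12,"dz": 0,"wx": 0,"wy": 0,"wz": 0.3,"claw": 0},
    {"dx": 0,"dy": -16,"dz": 0,"wx": 0,"wy": 0,"wz": 0.4,"claw": 0},
    {"dx": 0,"dy": -20,"dz": 0,"wx": 0,"wy": 0,"wz": 0.5,"claw": 0},
    {"dx": 0,"dy": -20,"dz": 0,"wx": 0,"wy": 0,"wz": 0.5,"claw": 0},
  ],
)

```text
clock: 9.82
tool_pos: [0.4232, -0.1928, 0.215]
tool_rot: [-0.024, 3.14, -0.001]
force: [0.6, 0.4, -0.4]
opening: 0.0003
finger_force: 0.0
```

```bash
python3 - <<'E'
from h import *
print(telemetry.sense()["tool_pos"])
im=snap("top","t8.png");cv2.imwrite("pics/c8.png",cv2.resize(im[120:270,220:420],None,fx=4,fy=4,interpolation=cv2.INTER_CUBIC))
E
```

```text
[ 0.42322357 -0.19277184  0.21503859]
```

View pics/c8.png

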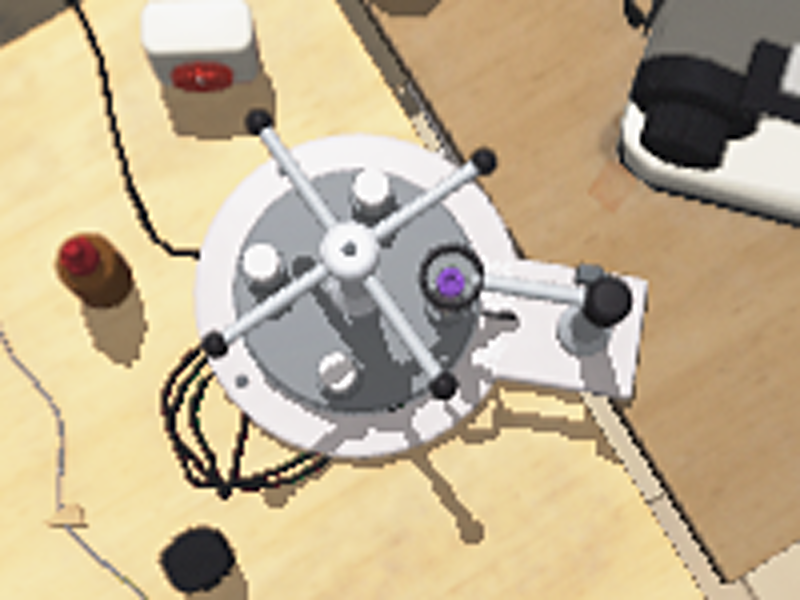

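The ring at (451,277) sits over the purple cap at (451,281), the arm points at the hub, and the carousel and bystanders haven't moved. Handing in.

```bash
python3 -c "
from station import job_done
print(job_done())"
```

```text
the job is handed in; nothing more can be done
None
```

The tall tube is at the station (cap measured 0.5 mm from the mark just before the arm was swung in), the reading arm is against its stop with the ring over the cap, and the gripper is clear. The job was handed in about 10 s in, and no verdict came back.

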